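Close up the terminal row and lock its end clamp

TASK

Push the row of terminal blocks along the rail as one train, pushing with the fingertips on the loose end clamp behind them only, until the first block is fully home against the fixed end stop and no gaps are left. Then press the end clamp's steel latch all the way in towards the rail so that the row is locked. Nothing may be gripped or lifted, the blocks themselves are not touched, and the tools and tape lying round about stay where they are.

Things in the scene. Friction and masses are not known exactly. Their poses are not given: they have to be found in the camera images.
- mounting_plate: Fixed grey steel plate on the bench, 145 x 270 mm (x -65 to +80 mm), its top 12 mm above the bench, with a steel hat rail (35 wide, 15 high, 250 mm long) and, behind it at x = +56 mm, a closed slotted wiring duct (26 wide, 36 mm high). Origin: under the middle of the rail, at bench height. y runs along the rail (to the robot's left), x across it, away from the robot. Rail top: 27 mm above the bench.
- end_stop: Dark grey plastic end stop, screwed fast to the rail near its right-hand (-y) end: 12 mm along the rail, 50 mm across, 38 mm high above the rail's top, a screw head on top. Origin: its centre, at the height of the rail's top; axes as the plate. Its stopping face is at y = +6 mm.
- block1: Light grey terminal block 1 of 4 counted from the end stop, hooked loosely under both flanges of the rail, so that it can only slide along it: 16 mm along the rail, 52 mm across, 45 mm high above the rail's top, about 60 g. Origin: its centre, at the height of the rail's top; axes as the plate. The blocks start nearly touching (gaps under 1 mm). Home: 14 mm from the end stop along y.
- block2: Light grey terminal block 2 of 4 counted from the end stop, hooked loosely under both flanges of the rail, so that it can only slide along it: 16 mm along the rail, 52 mm across, 45 mm high above the rail's top, about 60 g. Origin: its centre, at the height of the rail's top; axes as the plate. The blocks start nearly touching (gaps under 1 mm).
- block3: Light grey terminal block 3 of 4 counted from the end stop, hooked loosely under both flanges of the rail, so that it can only slide along it: 16 mm along the rail, 52 mm across, 45 mm high above the rail's top, about 60 g. Origin: its centre, at the height of the rail's top; axes as the plate. The blocks start nearly touching (gaps under 1 mm).
- block4: Light grey terminal block 4 of 4 counted from the end stop, hooked loosely under both flanges of the rail, so that it can only slide along it: 16 mm along the rail, 52 mm across, 45 mm high above the rail's top, about 60 g. Origin: its centre, at the height of the rail's top; axes as the plate. The blocks start nearly touching (gaps under 1 mm).
- end_clamp: Loose dark grey end clamp, last in the row, on its left (+y): 20 mm along the rail, 52 mm across up to 22 mm above the rail's top, 36 mm across above that, 35 mm high; about 70 g. Origin: its centre, at the height of the rail's top; axes as the plate. The flat face to push is at y = +10 mm. The whole row slides with 1 to 4 N. Home: 80 mm from the end stop along y.
- latch (a joint): Sliding steel foot latch of the end clamp, on the side near the robot. 0 = out (open), 0.008 m = pressed fully in towards the rail (+x), with its nose under the rail's flange. It has no spring: it moves with about 2.5 N and stays where it is left.
- latch_face (a point): Centre of the latch's upright thumb face: 13 mm wide along the rail, 15 mm high (19 to 34 mm above the bench), facing -x, towards the robot. It stands 12.5 mm out from the clamp's side when open and 4.5 mm when fully pressed; it travels with the clamp. In front of and under it is only the bare plate, its top 12 mm above the bench.
- screwdriver: Bystander: screwdriver with yellow handle lying on the desk left of the plate, towards the robot, 202 mm long, up to 28 mm thick. Origin: centre of its underside.
- cutters: Bystander: small pliers with red handles lying flat on the desk before the tall apparatus, 116 mm long, 11 mm high. Origin: centre of the underside.
- tape: Bystander: green roll of tape lying flat on the desk, left of the pliers, 84 mm across, 19 mm high. Origin: centre of the underside.
There are look-alikes about, which are no part of the job. Leave any orange look-alike of the block3 alone. Leave any green look-alike of the block2 alone.

How it is judged:
By the outcome, as a careful person would: the job done as asked, in the order asked, and still so for the second after the job is handed in, with the robot touching nothing.
It also fails if it takes over 48 s, if anything falls off the work surface, if the arm or the gripper's body presses on something with over 40 N, if the wrist force passes 120 N, or if a joint passes its speed limit or range.

ROBOT

A 6-joint arm with a two-finger parallel gripper is mounted at the origin on a cart in front of the work surface, level with it; the furniture and walls round the work are solid. World frame = base frame: x ahead of the robot, y to its left, z up, the work surface at z = 0. Lengths are in mm, angles in rad, forces in N, time in s.
With the tool pointing down it reaches from about 350 to 775 mm from the base axis. Payload 7.3 kg.
Tool frame: the origin (TCP) lies on the centre line of the jaws, within the pads' length; the fingertips stand 17 mm ahead of it and the grasp point (between the pads) lies 2 mm behind it; z points along the fingers, y is the line along which they close (so a half turn about z gives the same grasp; the last joint's range is limited). The gripper opens to 92 mm and grips with 3 to 60 N. Pads are 19 mm wide; open, the fingers measure 130 mm over their backs; the gripper's body (75 mm by 190 mm) begins 47 mm behind the grasp point.
Start: joints at [1.065, 0.342, 1.524, -0, 1.275, -0.146], TCP at [184.832, 491.407, 243.741] pointing down, gripper open.
Joint ranges: [-2.53, 2.53], [-0.77, 2.02], [0.04, 2.7], [-1, 4.14], [0.28, 2.66], [-3.11, 3.11]. Speed limits (rad/s): [2.57, 2.57, 3.14, 3.14, 3.14, 3.14].

INTERFACE

Orientations are given as [roll, pitch, yaw] about the fixed x, y, z axes, in that order (R = Rz(yaw) Ry(pitch) Rx(roll)).
In Python, from plant import bot gives the robot as it stands. The module is installed in compiled form; this text tells all that it offers.
- The arm moves only by the shell command python3 -m pendant 'ROWS'. ROWS is JSON, a list of rows, each a list of 3 entries, a list of its own where there are three numbers: the shift along the world's x, y, z as a fraction of full scale, then the turn, a rotation vector about the world's x, y, z as a fraction of full scale, then the opening, from -1 (shut) to 1 (fully open), so that 0 is half open. In form: [[[tx, ty, tz], [rx, ry, rz], claw], ...]. A call has exactly 10 rows; each row shifts and turns the commanded pose from where the row before left it; what a row does not reach is not made up. Full scale, the value 1, is 30 mm for a shift and 0.12 rad for a turn. A row lasts 1/12 s, in which the tool goes at most 41.7 mm and 7.16 degrees, less where a joint would pass 70% of its speed; a pose out of reach is approached as far as the arm can. A call with a number of a shift or a turn outside -1 to 1 is refused whole. A call with a gripper value outside its range is refused whole. The fingers move at their own pace and stop on an object; the grip force is fixed at half the most. Time passes only in rows, so rows that do not move let the fingers close, or fill a call up. It gives the time, the measured TCP pose, the force, the opening and the grip force at its end, in the units of the state.
- bot.get_obs(): the state, without advancing time (a new reading comes with each control period).
- bot.capture(name): name is "scene" or "top"; returns the picture (400x640x3 uint8, blue, green, red); there is no depth.
- bot.camera_params(name): a dict with "fovy" (degrees; the focal length in pixels is half the picture's height over the tangent of half this angle, whatever the lens; pixels are square), "cx", "cy" (the principal point, pixels), "camera_from_world" (4x4, takes a point from world to camera coordinates). Camera axes: x right, y down, z forward; pixel columns grow to the right and rows downward; lengths in mm; the calibration is good to about 2 mm. A picture is of the moment at which its call begins. camera_params takes no time and is no camera call.
- bot.close_job(): hands the job in; it is judged then, once.
The state is a dict: "time": time; "joint_positions": joint angles; "dq": joint speeds; "tau": joint torques, N m; "tool_pos": TCP position; "tcp_rot": TCP orientation; "contact_force": force on the tool from outside, world axes, zero at the start; "moment": the same for the moment, N m; "grip_width": finger opening in mm; "finger_force": force on a finger pad.
Only numpy, scipy, OpenCV 4.12 (cv2) and the standard library are available. Lean on these libraries where they do the work, as an engineer would, in place of code of your own. Each camera call takes 0.05 s, during which the arm holds its last target. There are 200 camera calls.

## Working session

There is one attempt and no reset: what is moved stays moved. The work goes in short steps, Python scripts to look and compute and a shell command to move; the robot and the scene stay as the last step left them, time stands still between calls to the robot, and variables do not carry over. Pictures are saved under pics/ and viewed, at most 10 in all, crops included, and the job is handed in when it is done.

```bash
mkdir -p pics
python3 - <<'E'
from plant import bot
import cv2
for n in("scene","top"):
    cv2.imwrite(f"pics/{n}0.png",bot.capture(n))
    print(n,bot.camera_params(n))
o=bot.get_obs();print({k:o[k] for k in("time","tool_pos","tcp_rot","contact_force","grip_width")})
E
```

```text
scene {'fovy': 48.02289876510563, 'cx': 323.76156243297555, 'cy': 194.00327106996835, 'camera_from_world': array([[ 5.73269215e-01, -8.19213647e-01, -1.58558480e-02,
        -4.24100997e+02],
       [-6.49461010e-01, -4.42511166e-01, -6.18372270e-01,
         2.07977895e+02],
       [ 4.99562613e-01,  3.64791540e-01, -7.85725352e-01,
         1.06842386e+03],
       [ 0.00000000e+00,  0.00000000e+00,  0.00000000e+00,
         1.00000000e+00]])}
top {'fovy': 52.28656628797084, 'cx': 315.5091119882141, 'cy': 196.4875271405922, 'camera_from_world': array([[ 2.23393676e-02, -9.99672743e-01, -1.24643114e-02,
        -2.25621311e+02],
       [-9.87081117e-01, -2.00760290e-02, -1.58958554e-01,
         4.49837238e+02],
       [ 1.58656300e-01,  1.58543200e-02, -9.87206574e-01,
         1.06439889e+03],
       [ 0.00000000e+00,  0.00000000e+00,  0.00000000e+00,
         1.00000000e+00]])}
{'time': 0.1, 'tool_pos': array([184.67694761, 491.07845867, 243.11431024]), 'tcp_rot': array([-3.14020454e+00, -1.57767902e-04,  2.78176484e+00]), 'contact_force': array([ 0.26293023,  0.90667965, -0.26274528]), 'grip_width': 91.821411613771}
```

View pics/scene0.png

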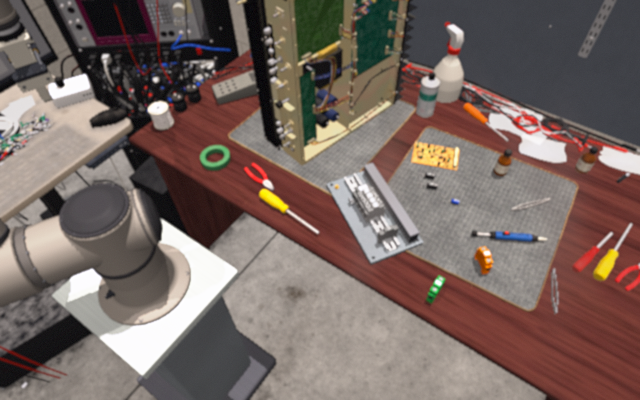

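View pics/top0.png

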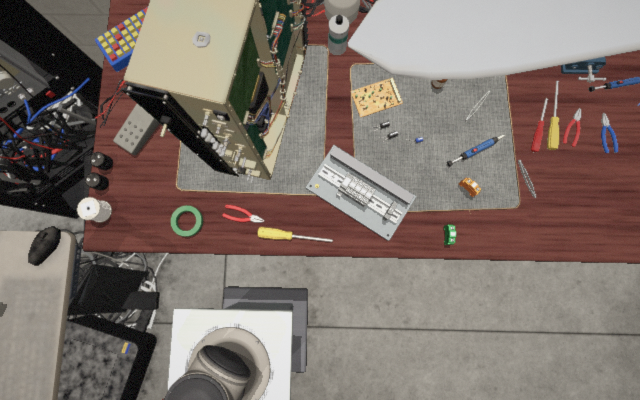

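Run:
```python
import cv2
a=cv2.imread("pics/top0.png")[140:245,295:425];cv2.imwrite("pics/topc.png",cv2.resize(a,None,fx=6,fy=5.7,interpolation=cv2.INTER_CUBIC)[:600] if 0 else cv2.resize(a,None,fx=5.5,fy=5.5,interpolation=cv2.INTER_CUBIC))
a=cv2.imread("pics/scene0.png")[160:265,320:425];cv2.imwrite("pics/scenec.png",cv2.resize(a,None,fx=5.5,fy=5.5,interpolation=cv2.INTER_CUBIC))
```

```text
(no output)
```

View pics/topc.png

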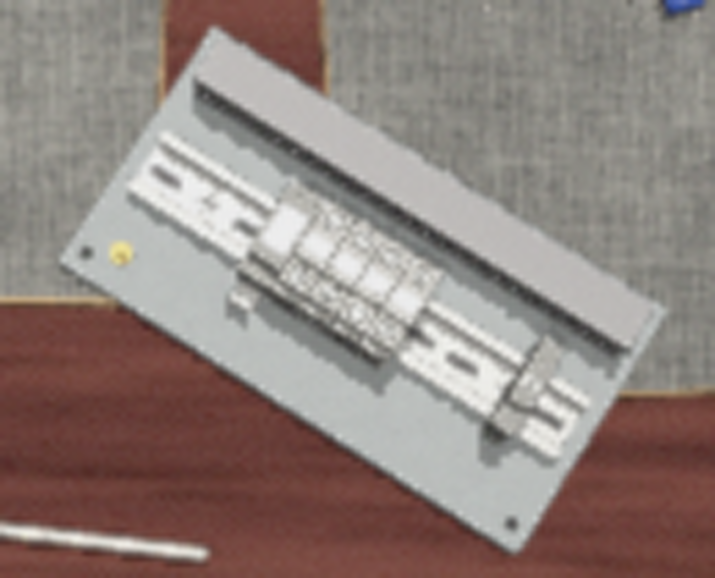

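View pics/scenec.png

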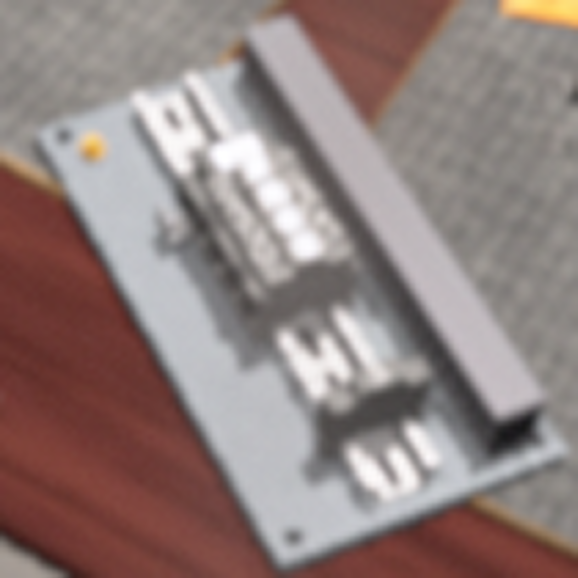

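```bash
cat > h.py <<'E'
import numpy as np,cv2
from plant import bot
def proj(n,P):
    c=bot.camera_params(n);T=c["camera_from_world"];f=200/np.tan(np.radians(c["fovy"]/2))
    q=np.atleast_2d(P)@T[:3,:3].T+T[:3,3];return np.c_[c["cx"]+f*q[:,0]/q[:,2],c["cy"]+f*q[:,1]/q[:,2]]
def W(p,L):
    L=np.atleast_2d(np.array(L,float));c,s=np.cos(p[2]),np.sin(p[2])
    return np.c_[p[0]+c*L[:,0]-s*L[:,1],p[1]+s*L[:,0]+c*L[:,1],L[:,2]]
def box(x0,x1,y0,y1,z0,z1):
    return [[(x0,y0,z),(x1,y0,z),(x1,y1,z),(x0,y1,z)] for z in(z0,z1)]
OFF={"top":(295,140),"scene":(320,160)}
E
cat > fit.py <<'E'
from h import *
from scipy.optimize import least_squares
L=[(-65,135,12),(-65,-135,12),(80,-135,12)]
px={"top":[(60,262),(518,552),(665,308)],"scene":[(38,132),(282,568),(565,455)]}
px={n:(np.array(v)+.5)/5.5-.5+OFF[n] for n,v in px.items()}
R=lambda p:np.concatenate([(proj(n,W(p,L))-px[n]).ravel() for n in px])
s=least_squares(R,[500,-300,-.5]);p=s.x;print(p,np.round(s.fun,2));np.save("p.npy",p)
# clamp/stop y's from features: (camera, crop px, local x, z)
def ylocal(n,c,x,z):
    t=(np.array(c)+.5)/5.5-.5+OFF[n]
    r=least_squares(lambda y:(proj(n,W(p,[(x,y[0],z)]))-t).ravel(),[0.]);return r.x[0],r.fun
for a in [("top",(240,300),-38.5,34),("scene",(172,225),-38.5,34)]: print(a[0],ylocal(*a))
for n in OFF:
    im=cv2.imread(f"pics/{n}0.png");o=OFF[n];im=cv2.resize(im[o[1]:o[1]+105,o[0]:o[0]+(130 if n=="top" else 105)],None,fx=5.5,fy=5.5,interpolation=cv2.INTER_CUBIC)
    yc=50.
    for b,col in [(box(-65,80,-135,135,12,12),(0,0,255)),(box(-17.5,17.5,-125,125,27,27),(0,255,0)),(box(-18,18,yc-10,yc+10,62,62),(255,0,0)),(box(-26,26,yc-74,yc-10,72,72),(0,200,255)),(box(-38.5,-26,yc-6.5,yc+6.5,34,34),(255,0,255)),(box(-25,25,-86,-74,65,65),(255,255,0))]:
        for q in b:
            u=((proj(n,W(p,q))-o+.5)*5.5-.5).round().astype(int);cv2.polylines(im,[u.reshape(-1,1,2)],True,col,1)
    cv2.imwrite(f"pics/ov_{n}.png",im)
a,b=[cv2.imread(f"pics/ov_{n}.png") for n in OFF]
cv2.imwrite("pics/ov.png",cv2.resize(np.hstack([a,b]),(800,int(800*a.shape[0]/(a.shape[1]+b.shape[1])))))
E
python3 fit.py
```

```text
[ 467.35806786 -336.06192979   -0.55442606] [-0.11  0.13  0.2   0.86  1.07  0.72 -0.57 -0.69 -0.22 -0.75  0.73 -0.98]
top (np.float64(47.421307601140484), array([-0.62550059,  0.98352771]))
scene (np.float64(36.99397327025711), array([-0.65443573,  0.3857349 ]))
```

View pics/ov_top.png

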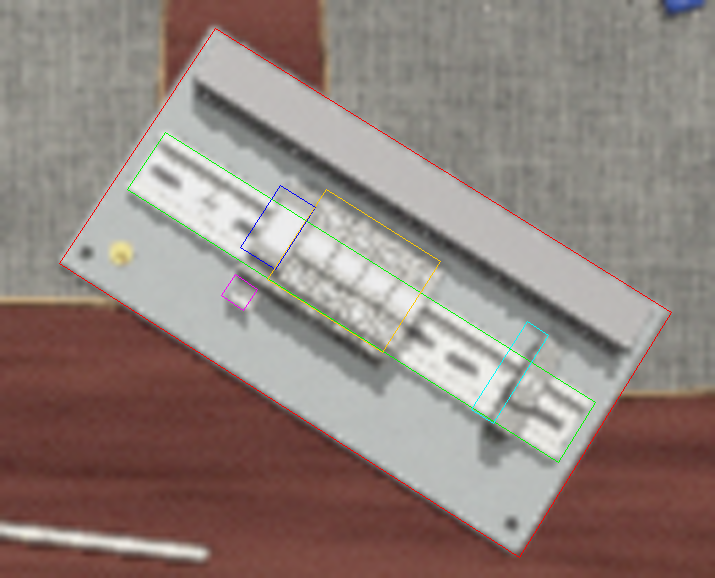

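View pics/ov_scene.png

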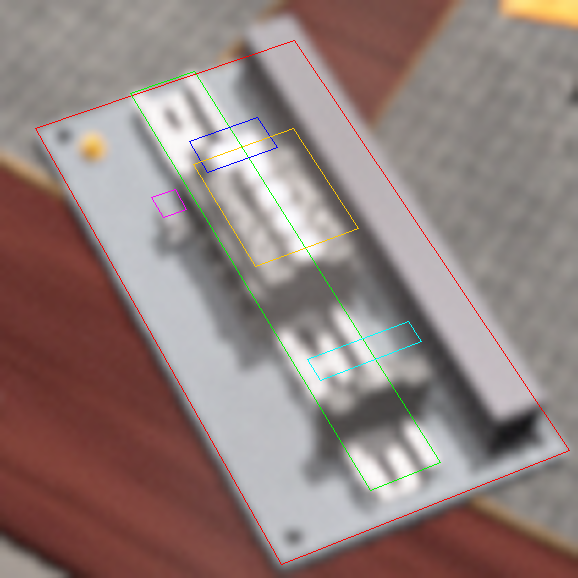

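```bash
python3 - <<'E'
from h import *
p=np.load("p.npy");c=bot.camera_params
def ray(n,u,z):
    k=c(n);T=k["camera_from_world"];f=200/np.tan(np.radians(k["fovy"]/2));R=T[:3,:3];o=-R.T@T[:3,3]
    d=R.T@np.array([(u[0]-k["cx"])/f,(u[1]-k["cy"])/f,1]);return (o+d*(z-o[2])/d[2]).round()
print("apparatus foot",ray("top",(268,178),0),ray("top",(180,185),0),ray("scene",(304,160),0),ray("scene",(270,145),0))
print("prepush",W(p,(0,92,52)),"roof driver",ray("top",(332,240),0))
E
python3 -m pendant '[[[0.3,-0.8,0],[0,0,-0.49],-1],[[0.3,-0.8,0],[0,0,-0.49],-1],[[0.3,-0.8,0],[0,0,-0.49],-1],[[0.3,-0.8,0],[0,0,-0.49],-1],[[0.3,-0.8,0],[0,0,-0.49],-1],[[0.3,-0.8,0],[0,0,-0.49],-1],[[0.3,-0.8,0],[0,0,-0.49],-1],[[0.3,-0.8,0],[0,0,-0.49],-1],[[0.3,-0.8,0],[0,0,-0.49],-1],[[0.3,-0.8,0],[0,0,-0.49],-1]]'
```

```text
apparatus foot [510. -81.   0.] [485. 166.   0.] [526. -79.   0.] [518.  41.   0.]
prepush [[ 515.79196652 -257.84327817   52.        ]] roof driver [ 341. -263.    0.]
time: 0.93
tool_pos: [274.8, 250.1, 243.5]
tcp_rot: [-3.141, 0.0, 2.191]
contact_force: [0.1, -0.6, 0.4]
grip_width: 30.1
finger_force: 0.0
```

```bash
python3 -m pendant '[[[0.35,-0.8,0],[0,0,-0.49],-1],[[0.35,-0.8,0],[0,0,-0.49],-1],[[0.35,-0.8,0],[0,0,-0.49],-1],[[0.35,-0.8,0],[0,0,-0.49],-1],[[0.35,-0.8,0],[0,0,-0.49],-1],[[0.35,-0.8,0],[0,0,-0.49],-1],[[0.35,-0.8,0],[0,0,-0.49],-1],[[0.35,-0.8,0],[0,0,-0.49],-1],[[0.35,-0.8,0],[0,0,-0.49],-1],[[0.35,-0.8,0],[0,0,-0.49],-1]]'
python3 -m pendant '[[[0.25,-0.9,0],[0,0,-0.49],-1],[[0.25,-0.9,0],[0,0,-0.49],-1],[[0.25,-0.9,0],[0,0,-0.49],-1],[[0.25,-0.9,0],[0,0,-0.49],-1],[[0.25,-0.9,0],[0,0,-0.49],-1],[[0.25,-0.9,0],[0,0,-0.49],-1],[[0.25,-0.9,0],[0,0,-0.49],-1],[[0.25,-0.9,0],[0,0,-0.49],-1],[[0.25,-0.9,0],[0,0,-0.49],-1],[[0.25,-0.9,0],[0,0,-0.49],-1]]'
```

```text
time: 1.77
tool_pos: [379.9, 10.1, 243.6]
tcp_rot: [-3.141, -0.0, 1.603]
contact_force: [0.4, 0.7, -0.1]
grip_width: 0.4
finger_force: 0.0
time: 2.6
tool_pos: [454.8, -259.9, 243.3]
tcp_rot: [-3.141, -0.0, 1.015]
contact_force: [1.0, -0.0, -0.3]
grip_width: 0.4
finger_force: 0.0
```

```bash
python3 -m pendant '[[[0.4,0.01,-0.2],[0,0,0],-1],[[0.4,0.01,-0.4],[0,0,0],-1],[[0.4,0.01,-0.5],[0,0,0],-1],[[0.4,0.01,-0.6],[0,0,0],-1],[[0.4,0.01,-0.6],[0,0,0],-1],[[0,0,-0.6],[0,0,0],-1],[[0,0,-0.6],[0,0,0],-1],[[0,0,-0.6],[0,0,0],-1],[[0,0,-0.6],[0,0,0],-1],[[0,0,0],[0,0,0],-1]]'
python3 - <<'E'
from h import *
for n in OFF:
    im=bot.capture(n);cv2.imwrite(f"pics/{n}1.png",im)
    o=OFF[n];im=im[o[1]-20:o[1]+85,o[0]-10:o[0]+100];cv2.imwrite(f"pics/{n}1c.png",cv2.resize(im,(396,378),interpolation=cv2.INTER_CUBIC))
cv2.imwrite("pics/both1.png",np.hstack([cv2.imread(f"pics/{n}1c.png") for n in OFF]))
E
```

```text
time: 3.43
tool_pos: [512.9, -255.2, 98.8]
tcp_rot: [-3.134, -0.0, 1.019]
contact_force: [-1.5, 1.2, -0.8]
grip_width: 0.5
finger_force: 0.0
```

View pics/both1.png

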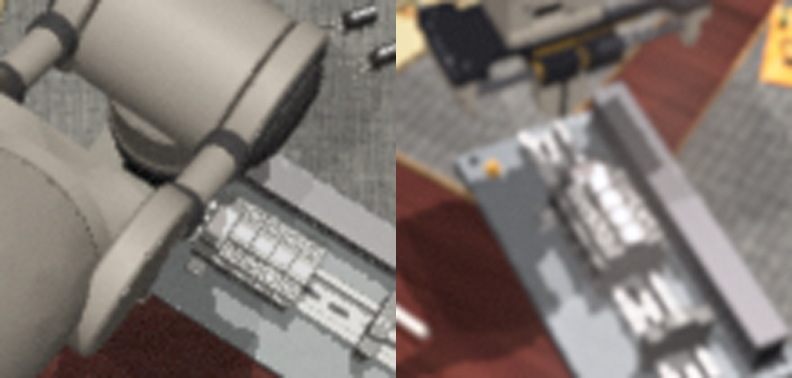

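```bash
python3 - <<'E'
from h import *
print(proj("scene",[(512.9,-255.2,81.8)]))
E
python3 -m pendant '[[[0.01,-0.01,-0.2],[0,0,0],-1],[[0.01,-0.01,-0.2],[0,0,0],-1],[[0.01,-0.01,-0.2],[0,0,0],-1],[[0.01,-0.01,-0.2],[0,0,0],-1],[[0,0,-0.2],[0,0,0],-1],[[0,0,-0.2],[0,0,0],-1],[[0,0,-0.2],[0,0,0],-1],[[0,0,-0.1],[0,0,0],-1],[[0,0,0],[0,0,0],-1],[[0,0,0],[0,0,0],-1]]'
```

```text
[[353.64503206 169.85472738]]
time: 4.37
tool_pos: [516.0, -258.2, 57.6]
tcp_rot: [-3.141, -0.0, 1.018]
contact_force: [0.8, -0.3, -0.0]
grip_width: 0.6
finger_force: 0.0
```

```bash
python3 -m pendant '[[[-0.0526,-0.085,-0.07],[0,0,0],-1],[[-0.0526,-0.085,-0.07],[0,0,0],-1],[[-0.0526,-0.085,0],[0,0,0],-1],[[-0.0526,-0.085,0],[0,0,0],-1],[[-0.0526,-0.085,0],[0,0,0],-1],[[-0.0526,-0.085,0],[0,0,0],-1],[[-0.0526,-0.085,0],[0,0,0],-1],[[-0.0526,-0.085,0],[0,0,0],-1],[[-0.0526,-0.085,0],[0,0,0],-1],[[-0.0526,-0.085,0],[0,0,0],-1]]'
python3 -m pendant '[[[-0.0526,-0.085,0],[0,0,0],-1],[[-0.0526,-0.085,0],[0,0,0],-1],[[-0.0526,-0.085,0],[0,0,0],-1],[[-0.0526,-0.085,0],[0,0,0],-1],[[-0.0526,-0.085,0],[0,0,0],-1],[[-0.0526,-0.085,0],[0,0,0],-1],[[-0.0526,-0.085,0],[0,0,0],-1],[[-0.0526,-0.085,0],[0,0,0],-1],[[-0.0526,-0.085,0],[0,0,0],-1],[[-0.0526,-0.085,0],[0,0,0],-1]]'
```

```text
time: 5.2
tool_pos: [500.3, -283.7, 53.6]
tcp_rot: [3.141, -0.001, 1.018]
contact_force: [1.9, 2.4, -0.2]
grip_width: 0.6
finger_force: 1.3
time: 6.03
tool_pos: [484.4, -309.5, 53.6]
tcp_rot: [3.141, -0.0, 1.018]
contact_force: [2.6, 2.4, 2.8]
grip_width: 0.3
finger_force: 1.8
```

```bash
python3 -m pendant '[[[-0.0316,-0.051,0],[0,0,0],-1],[[-0.0316,-0.051,0],[0,0,0],-1],[[-0.0316,-0.051,0],[0,0,0],-1],[[-0.0316,-0.051,0],[0,0,0],-1],[[-0.0316,-0.051,0],[0,0,0],-1],[[-0.0316,-0.051,0],[0,0,0],-1],[[-0.0316,-0.051,0],[0,0,0],-1],[[-0.0316,-0.051,0],[0,0,0],-1],[[-0.0316,-0.051,0],[0,0,0],-1],[[-0.0316,-0.051,0],[0,0,0],-1]]'
python3 - <<'E'
from h import *
for n in OFF:
    im=bot.capture(n)
    o=OFF[n];im=im[o[1]-10:o[1]+95,o[0]+10:o[0]+120];cv2.imwrite(f"pics/{n}2c.png",cv2.resize(im,(396,378),interpolation=cv2.INTER_CUBIC))
cv2.imwrite("pics/both2.png",np.hstack([cv2.imread(f"pics/{n}2c.png") for n in OFF]))
E
```

```text
time: 6.87
tool_pos: [475.0, -324.7, 53.6]
tcp_rot: [3.141, -0.0, 1.018]
contact_force: [2.9, 3.9, 2.9]
grip_width: 0.5
finger_force: 2.3
```

View pics/both2.png

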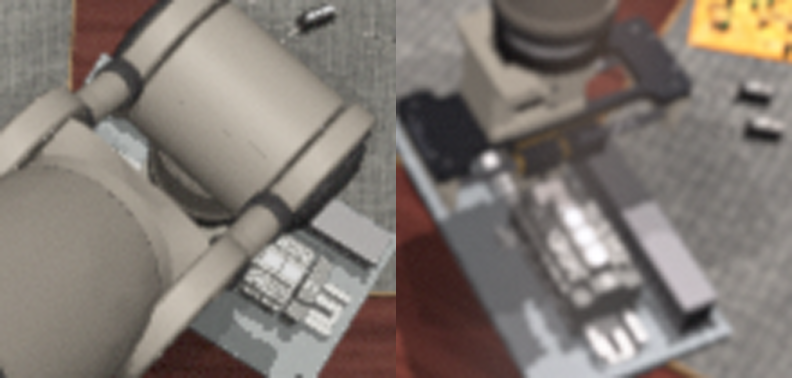

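```bash
python3 -m pendant '[[[-0.009,-0.014,0],[0,0,0],-1],[[-0.009,-0.014,0],[0,0,0],-1],[[-0.009,-0.014,0],[0,0,0],-1],[[-0.009,-0.014,0],[0,0,0],-1],[[-0.009,-0.014,0],[0,0,0],-1],[[-0.009,-0.014,0],[0,0,0],-1],[[-0.009,-0.014,0],[0,0,0],-1],[[-0.009,-0.014,0],[0,0,0],-1],[[-0.009,-0.014,0],[0,0,0],-1],[[-0.009,-0.014,0],[0,0,0],-1]]'
```

```text
time: 7.8
tool_pos: [472.6, -328.3, 53.5]
tcp_rot: [3.142, -0.001, 1.017]
contact_force: [5.6, 7.8, 3.2]
grip_width: 0.1
finger_force: 4.6
```

```bash
python3 -m pendant '[[[-0.004,-0.006,0],[0,0,0],-1],[[-0.004,-0.006,0],[0,0,0],-1],[[-0.004,-0.006,0],[0,0,0],-1],[[-0.004,-0.006,0],[0,0,0],-1],[[-0.004,-0.006,0],[0,0,0],-1],[[-0.004,-0.006,0],[0,0,0],-1],[[-0.004,-0.006,0],[0,0,0],-1],[[-0.004,-0.006,0],[0,0,0],-1],[[0,0,0],[0,0,0],-1],[[0,0,0],[0,0,0],-1]]'
```

```text
time: 8.63
tool_pos: [472.5, -328.3, 53.6]
tcp_rot: [3.141, -0.003, 1.018]
contact_force: [9.0, 9.8, 3.4]
grip_width: 0.3
finger_force: 7.1
```

```bash
python3 -m pendant '[[[0.1,0.17,0],[0,0,0],-1],[[0.2,0.32,0],[0,0,0],-1],[[0.22,0.36,0],[0,0,0],-1],[[0,0,0.6],[0,0,0],-1],[[0,0,0.8],[0,0,0],-1],[[0,0,0.8],[0,0,0],-1],[[0,0,0.8],[0,0,0],-1],[[-0.2,-0.02,0],[0,0,-0.8727],-1],[[-0.2,-0.02,0],[0,0,-0.8727],-1],[[-0.2,-0.02,0],[0,0,-0.8727],-1]]'
python3 -m pendant '[[[-0.2,-0.02,0],[0,0,-0.8727],-1],[[-0.2,-0.02,0],[0,0,-0.8727],-1],[[-0.2,-0.02,0],[0,0,-0.8727],-1],[[-0.2,-0.02,0],[0,0,-0.8727],-1],[[-0.2,-0.02,0],[0,0,-0.8727],-1],[[-0.2,-0.02,0],[0,0,-0.8727],-1],[[-0.2,-0.02,0],[0,0,-0.8727],-1],[[-0.2,-0.02,0],[0,0,-0.8727],-1],[[-0.2,-0.02,0],[0,0,-0.8727],-1],[[-0.2,-0.02,0],[0,0,-0.8727],-1]]'
```

```text
time: 9.47
tool_pos: [469.0, -306.1, 143.9]
tcp_rot: [3.141, 0.001, 0.699]
contact_force: [-0.3, -0.4, 0.3]
grip_width: 0.5
finger_force: 0.0
time: 10.3
tool_pos: [408.8, -312.1, 143.3]
tcp_rot: [3.141, 0.001, -0.348]
contact_force: [0.6, 0.5, -0.2]
grip_width: 0.4
finger_force: 0.0
```

```bash
python3 -m pendant '[[[0,0,0],[0,0,-0.858],-1],[[0,0,0],[0,0,-0.858],-1],[[0,0,-0.3],[0,0,0],-1],[[0,0,-0.3],[0,0,0],-1],[[0,0,-0.3],[0,0,0],-1],[[0,0,-0.3],[0,0,0],-1],[[0,0,-0.3],[0,0,0],-1],[[0,0,0],[0,0,0],-1],[[0,0,0],[0,0,0],-1],[[0,0,0],[0,0,0],-1]]'
python3 - <<'E'
from h import *
p=np.load("p.npy");o=OFF["scene"]
im=bot.capture("scene")[o[1]:o[1]+105,o[0]:o[0]+105];im=cv2.resize(im,None,fx=5.5,fy=5.5,interpolation=cv2.INTER_CUBIC)
y=-10.1
for b in box(-38.5,-26,y-6.5,y+6.5,34,34)+box(-18,18,y-10,y+10,62,62):
    u=((proj("scene",W(p,b))-o+.5)*5.5-.5).round().astype(int);cv2.polylines(im,[u.reshape(-1,1,2)],True,(255,0,255),1)
cv2.imwrite("pics/s3.png",im)
E
```

```text
time: 11.13
tool_pos: [409.1, -312.7, 98.6]
tcp_rot: [3.141, -0.0, -0.549]
contact_force: [-1.1, 0.1, 0.3]
grip_width: 0.5
finger_force: 0.0
```

View pics/s3.png

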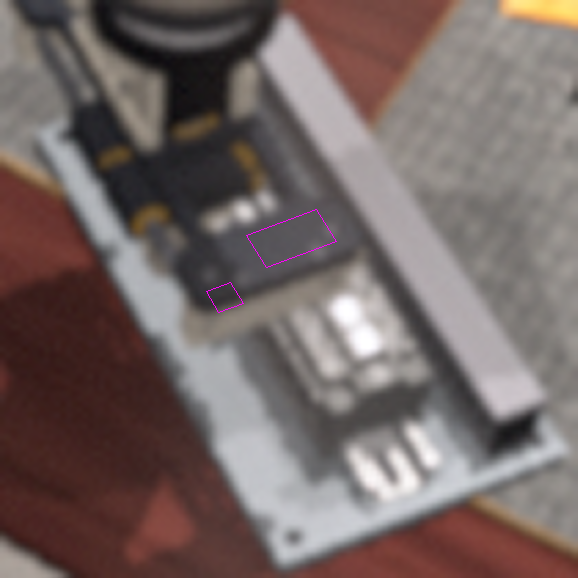

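```bash
python3 -m pendant '[[[0,0,-0.25],[0,0,0],-1],[[0,0,-0.25],[0,0,0],-1],[[0,0,-0.25],[0,0,0],-1],[[0,0,-0.25],[0,0,0],-1],[[0,0,-0.25],[0,0,0],-1],[[0,0,-0.25],[0,0,0],-1],[[0,0,-0.25],[0,0,0],-1],[[0,0,-0.2],[0,0,0],-1],[[0,0,0],[0,0,0],-1],[[0,0,0],[0,0,0],-1]]'
```

```text
time: 12.02
tool_pos: [408.8, -312.4, 39.6]
tcp_rot: [-3.141, 0.001, -0.55]
contact_force: [0.6, -0.2, 0.5]
grip_width: 0.5
finger_force: 0.0
```

```bash
python3 -m pendant '[[[0.0397,-0.0246,0],[0,0,0],-1],[[0.0397,-0.0246,0],[0,0,0],-1],[[0.0397,-0.0246,0],[0,0,0],-1],[[0.0397,-0.0246,0],[0,0,0],-1],[[0.0397,-0.0246,0],[0,0,0],-1],[[0.0397,-0.0246,0],[0,0,0],-1],[[0.0397,-0.0246,0],[0,0,0],-1],[[0.0397,-0.0246,0],[0,0,0],-1],[[0.0397,-0.0246,0],[0,0,0],-1],[[0.0397,-0.0246,0],[0,0,0],-1]]'
python3 -m pendant '[[[0.017,-0.0105,0],[0,0,0],-1],[[0.017,-0.0105,0],[0,0,0],-1],[[0.017,-0.0105,0],[0,0,0],-1],[[0.017,-0.0105,0],[0,0,0],-1],[[0.017,-0.0105,0],[0,0,0],-1],[[0.017,-0.0105,0],[0,0,0],-1],[[0.017,-0.0105,0],[0,0,0],-1],[[0.017,-0.0105,0],[0,0,0],-1],[[0,0,0],[0,0,0],-1],[[0,0,0],[0,0,0],-1]]'
```

```text
time: 12.85
tool_pos: [421.0, -320.0, 40.0]
tcp_rot: [3.142, 0.0, -0.55]
contact_force: [0.3, 0.6, 0.5]
grip_width: 0.6
finger_force: 0.3
time: 13.68
tool_pos: [425.0, -322.4, 40.0]
tcp_rot: [3.142, -0.0, -0.55]
contact_force: [-0.7, 1.9, 0.8]
grip_width: 0.7
finger_force: 1.0
```

```bash
python3 -m pendant '[[[0.0113,-0.007,0],[0,0,0],-1],[[0.0113,-0.007,0],[0,0,0],-1],[[0.0113,-0.007,0],[0,0,0],-1],[[0.0113,-0.007,0],[0,0,0],-1],[[0.0113,-0.007,0],[0,0,0],-1],[[0.0113,-0.007,0],[0,0,0],-1],[[0.0113,-0.007,0],[0,0,0],-1],[[0.0113,-0.007,0],[0,0,0],-1],[[0.0113,-0.007,0],[0,0,0],-1],[[0.0113,-0.007,0],[0,0,0],-1]]'
python3 -m pendant '[[[0.0113,-0.007,0],[0,0,0],-1],[[0.0113,-0.007,0],[0,0,0],-1],[[0.0113,-0.007,0],[0,0,0],-1],[[0.0113,-0.007,0],[0,0,0],-1],[[0.0113,-0.007,0],[0,0,0],-1],[[0,0,0],[0,0,0],-1],[[0,0,0],[0,0,0],-1],[[0,0,0],[0,0,0],-1],[[0,0,0],[0,0,0],-1],[[0,0,0],[0,0,0],-1]]'
```

```text
time: 14.52
tool_pos: [427.7, -324.1, 39.9]
tcp_rot: [-3.141, 0.002, -0.549]
contact_force: [-5.7, 2.7, 2.2]
grip_width: 0.1
finger_force: 3.2
time: 15.35
tool_pos: [427.9, -324.1, 39.8]
tcp_rot: [-3.141, 0.006, -0.549]
contact_force: [-10.4, 5.0, 7.0]
grip_width: 0.3
finger_force: 5.6
```

```bash
python3 -m pendant '[[[-0.1,0.06,0],[0,0,0],-1],[[-0.25,0.155,0],[0,0,0],-1],[[-0.3,0.185,0],[0,0,0],-1],[[-0.3,0.185,0.2],[0,0,0],-1],[[-0.2,0.12,0.5],[0,0,0],-1],[[0,0,0.9],[0,0,0],-1],[[0,0,0.9],[0,0,0],-1],[[0,0,0.9],[0,0,0],-1],[[0,0,0.9],[0,0,0],-1],[[0,0,0],[0,0,0],-1]]'
python3 -m pendant '[[[-0.3,0.8,0.2],[0,0,0],-1],[[-0.3,0.8,0.2],[0,0,0],-1],[[-0.3,0.8,0.2],[0,0,0],-1],[[-0.3,0.8,0.2],[0,0,0],-1],[[0,0.8,0.2],[0,0,0],-1],[[0,0.8,0.2],[0,0,0],-1],[[0,0.8,0],[0,0,0],-1],[[0,0.8,0],[0,0,0],-1],[[0,0,0],[0,0,0],-1],[[0,0,0],[0,0,0],-1]]'
python3 - <<'E'
from h import *
p=np.load("p.npy");y=-10.1;out=[]
for n in OFF:
    o=(OFF[n][0]+(35 if n=="top" else 0),OFF[n][1]+20)
    im=bot.capture(n)[o[1]:o[1]+80,o[0]:o[0]+80];im=cv2.resize(im,None,fx=5,fy=5,interpolation=cv2.INTER_CUBIC);out.append(im)
cv2.imwrite("pics/fin.png",np.hstack(out))
E
```

```text
time: 16.18
tool_pos: [398.2, -307.1, 174.6]
tcp_rot: [3.138, -0.012, -0.549]
contact_force: [1.1, -1.2, 1.0]
grip_width: 0.1
finger_force: 0.0
time: 17.02
tool_pos: [360.1, -112.0, 205.2]
tcp_rot: [-3.142, -0.002, -0.547]
contact_force: [0.9, 0.7, -0.8]
grip_width: 0.4
finger_force: 0.0
```

View pics/fin.png

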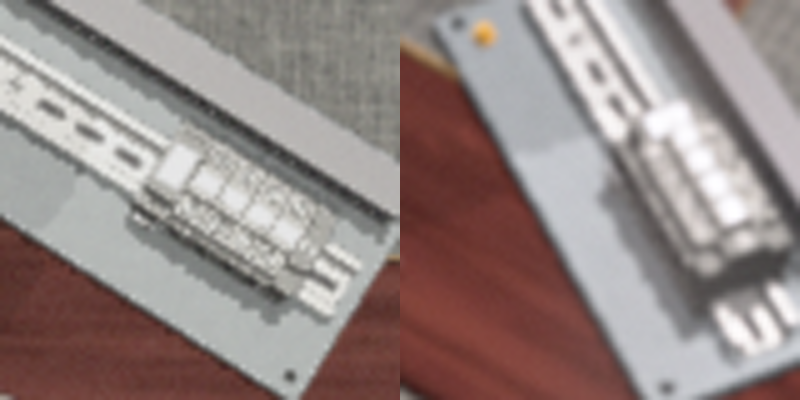

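The picture shows the row closed up against the stop, with no gap visible. The latch (left picture, at about (140,215)) now sits close to the clamp's side.

```bash
python3 -c "
from plant import bot
print(bot.close_job())"
```

```text
the job is handed in; nothing more can be done
None
```

I pushed the row home against the end stop, pressed the latch fully in, and handed the job in at about 17 s. The push stalled at 13 N where the row should end, the latch stalled at about 12 N at the end of its travel, and the last picture shows no gaps; no verdict came back.

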